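# Put the painted porcelain on its kiln setters

### The job

Get this decorated porcelain ready for the kiln: set the beaker upright on the wide round setter, the bud vase upright on the narrow round setter, the square trinket box squarely inside the square setter, and lay the tile flat and straight on the rib of the oblong setter between its end lips, decorated side up. The tile is still in the clamp: throw the hold-down bar right up, slide the tile out from beneath it and the bridge, and bring it over. Centre each piece, set it down gently without dropping it, and tip nothing over.

Things in the scene. Friction and masses are not known exactly. Their poses are not given: they have to be found in the camera images.
- beaker: White porcelain beaker, open at the top, round, no handle: 70 mm high, 56 mm across the foot, 60 mm across the mouth, wall 4 mm. Stands on the bench to the robot's right. Origin: centre of its underside, z up. Take it across the outside from above.
- vase: White porcelain bud vase, 90 mm high: foot 40 mm across, belly 58 mm across up to 30 mm height, then a slender neck 24 to 26 mm across from 50 mm up to the 28 mm lip. Stands on the bench to the robot's right. Origin: centre of its underside, z up. Take it by the neck, about 70 mm up.
- casket: White porcelain square trinket box, 54 x 54 mm and 42 mm high, its lid fast, with a thin green seam below the lid. Stands on the bench to the robot's right. Origin: centre of its underside, z up, x and y square to its sides (all four ways alike). Take it across two facing sides.
- tile: White tile, thin green lines, 90 (x) x 60 (y) x 8 mm, flat on a rib (40 mm wide, top at 16 mm, foot plate 6 mm) in the clamp ahead; its long edges overhang the rib. Origin: centre of underside, z up, +x to the clamp's back. Its last 15 mm at +x lie under a fixed bridge (4 mm gap, top 51 mm high): slide it 20 to 60 mm to its -x, then lift. Grip the long edges 30 mm before its centre.
- bar (a joint): Steel hold-down bar lying lengthwise over the clamped tile, 14 mm wide, 8 thick; its toe, 22 mm behind the handle, reaches 18 mm below it and stops the tile from sliding out. 0 (start up to 0.03) = down; grows as the near end is lifted; 1.75 rad = thrown back past upright. Stiff hinge (under 4 N at the handle): stays where left. From 1.5 the gripper has room to take the tile.
- bar_handle (a point): Centre of the bar's handle: a black round cross rod, 36 mm long, 14 mm thick, along the point's y at the bar's near end, 40 mm above the bench when down; pinch it over its two ends from above. The hinge axis is parallel to the point's y, 130 mm away along the point's +x (from handle to hinge; it turns with the bar).
- setter_wide: Fired-clay setter: a square buff slab 104 x 104 x 6 mm with a 4 mm high terracotta rim on it (rim top 10 mm above the bench). The rim is a circle 74 mm wide inside, 86 mm outside: the wide round setter. Fixed to the bench. Origin: centre of its underside, z up.
- setter_narrow: Fired-clay setter: a square buff slab 104 x 104 x 6 mm with a 4 mm high terracotta rim on it (rim top 10 mm above the bench). The rim is a circle 56 mm wide inside, 68 mm outside: the narrow round setter. Fixed to the bench. Origin: centre of its underside, z up.
- setter_square: Fired-clay setter: a square buff slab 104 x 104 x 6 mm with a 4 mm high terracotta rim on it (rim top 10 mm above the bench). The rim is a square 70 mm wide inside, 82 mm outside, its sides along x and y: the square setter. Fixed to the bench. Origin: centre of its underside, z up.
- setter_tile: Fired-clay setter: oblong buff slab 116 (x) x 84 (y) x 6 mm with a rib 40 mm wide along x, its top 16 mm above the bench, and at each end of the rib a cross lip 60 mm wide and 20 mm high, 104 mm between the lips. The tile lies on the rib between the lips, its long edges overhanging. Fixed to the bench. Origin: centre of its underside, z up.
Mind the look-alikes: they are no part of the job. Of the things that look like the tile, the larger one is meant. What is shaped like the vase but orange is not meant.

How it is judged:
By the outcome, as a careful person would: the job done as asked, in the order asked, and still so for the second after the job is handed in, with the robot touching nothing.
It also fails if it takes over 144 s, if anything falls off the work surface, if the arm or the gripper's body presses on something with over 40 N, if the wrist force passes 120 N, or if a joint passes its speed limit or range.

### The arm

A 7-joint arm with a two-finger parallel gripper is mounted at the origin on the work surface. World frame = base frame: x ahead of the robot, y to its left, z up, the work surface at z = 0. Lengths are in m, angles in rad, forces in N, time in s.
With the tool pointing down it reaches from about 0.4 to 0.85 m from the base axis. Payload 4.5 kg.
Tool frame: the origin (TCP) lies where the fingers leave the gripper's body, on its centre line; the fingertips stand 64 mm ahead of it and the grasp point (between the pads) lies 45 mm ahead of it; z points along the fingers, y is the line along which they close (so a half turn about z gives the same grasp; the last joint's range is limited). The gripper opens to 88 mm and grips with 3 to 60 N. Pads are 18 mm wide; open, the fingers measure 123 mm over their backs; the gripper's body (75 mm by 187 mm) begins 45 mm behind the grasp point.
Start: joints at [1.264, 0.689, -0.195, 1.565, 0.157, 0.902, -0.215], TCP at [0.209, -0.589, 0.303] pointing down, gripper open.
Joint ranges: [-3.01, 3.01], [-0.46, 2.08], [-1.47, 1.51], [0.13, 2.56], [-1, 4.14], [0.04, 2.09], [-2.66, 2.66]. Speed limits (rad/s): [2.57, 2.57, 3.14, 3.14, 3.14, 3.14, 3.14].

### API

Orientations are given as a unit quaternion [x, y, z, w].
In Python, from plant import r gives the robot as it stands.
- The arm moves only by the tool play_rows, never from a script. Its arguments are lists of equal length, an entry for each row: "translation": the shift along the tool's x, y, z in m, a list of three; "delta_rot": the turn, a rotation vector about the tool's x, y, z in degrees, a list of three; "grip": the opening, from -1 (shut) to 1 (fully open). In form: {"translation": [[x, y, z], ...], "delta_rot": [[rx, ry, rz], ...], "grip": [grip, ...]}. A call has 1 to 20 rows; each row shifts and turns the commanded pose from where the row before left it, along the tool's axes as they then stand; what a row does not reach is not made up. A row lasts 1/8 s, in which the tool goes at most 62.5 mm and 10.7 degrees, less where a joint would pass 70% of its speed; a pose out of reach is approached as far as the arm can. A call with a gripper value outside its range is refused whole. The fingers move at their own pace and stop on an object; "squeeze" is the grip in N (left out, the last holds). Time passes only in rows, so rows that do not move let the fingers close. It gives the time, the measured TCP pose, the force, the opening and the grip force at its end, in the units of the state.
- r.get_state(): the state, without advancing time (a new reading comes with each control period).
- r.snapshot(name): name is "scene" or "top"; returns the picture (480x640x3 uint8, blue, green, red); there is no depth.
- r.get_calibration(name): a dict with "intrinsics" (3x3 intrinsics, pixels), "eye" and "rotation" of the camera in the world. Camera axes: x right, y up, looking along -z (the intrinsics and any distortion apply to the point x, -y, -z); pixel columns grow to the right and rows downward; lengths in m; the calibration is good to about 2 mm. A picture is of the moment at which its call begins. get_calibration takes no time and is no camera call.
- r.finish_job(): hands the job in; it is judged then, once.
Trained networks look in the newest picture that a camera, given by its name, has taken for a name from the list of things; names that differ only in an ending like _2 or _b are one class to them, and where a whole thing is asked for, a point or a joint stands for the part that bears it (a point fixed in the world has none). Each returns a list of dicts, best first, with "confidence" (0 to 1); they miss things now and then, are a little off and sometimes report something else, mostly with a low value. They report only what shows in the picture. A call takes as long as a camera call. They do not tell look-alikes from the thing itself.
- r.look_for(camera, target): "point" ([x, y, z] in m, in world coordinates, good to about 4 mm: the middle of the surface that is visible of it).
- r.silhouettes(camera, target): "pixels" (480x640 bool, what is visible of it).
The state is a dict: "clock": time; "q": joint angles; "qd": joint speeds; "joint_torque": joint torques, N m; "tool_pos": TCP position; "eef_rot": TCP orientation; "contact_force": force on the tool from outside, world axes, zero at the start; "moment": the same for the moment, N m; "opening": opening from 0.0 (shut) to 1.0 (fully open); "finger_force": force on a finger pad.
Only numpy, scipy, OpenCV 4.12 (cv2) and the standard library are available. Lean on these libraries where they do the work, as an engineer would, in place of code of your own. Each camera call takes 0.05 s, during which the arm holds its last target. There are 200 camera calls.

## Working session

There is one attempt and no reset: what is moved stays moved. The work goes in short steps, Python scripts to look and compute and a tool call to move; the robot and the scene stay as the last step left them, time stands still between calls to the robot, and variables do not carry over. Pictures are saved under pics/ and viewed, at most 14 in all, crops included, and the job is handed in when it is done.

Besides the shell and the picture viewer there is one more tool, called after "Emit:" as name(argument=value, ...), one argument or row to a line, values as JSON. play_rows: Moves the arm, as the interface text tells. Its arguments: {"type":"object","properties":{"translation":{"type":"array","items":{"type":"array","items":{"type":"number"}}},"delta_rot":{"type":"array","items":{"type":"array","items":{"type":"number"}}},"grip":{"type":"array","items":{"type":"number"}},"squeeze":{"type":"number"}},"required":["translation","delta_rot","grip"]}

```bash
ls; mkdir -p pics
python3 - <<'E'
from plant import r
import cv2
s=r.get_state();print({k:(v if not hasattr(v,'round') else v) for k,v in s.items()})
for c in("scene","top"):
    cv2.imwrite(f"pics/{c}0.png",r.snapshot(c))
    k=r.get_calibration(c);print(c,k)
for c in("scene","top"):
    for t in("beaker","vase","casket","tile","bar","bar_handle","setter_wide","setter_narrow","setter_square","setter_tile"):
        print(c,t,[([round(float(x),4) for x in d["point"]],round(float(d["confidence"]),2)) for d in r.look_for(c,t)])
E
```

```text
pics
{'clock': 0.0, 'q': array([ 1.26378533,  0.68998931, -0.19450152,  1.56635681,  0.15728215,
        0.90247875, -0.21508482]), 'qd': array([ 1.03481142e-03,  1.23867260e-05,  6.37562122e-04,  1.80247285e-03,
        1.22461415e-03, -1.16102972e-03,  1.35355115e-03]), 'joint_torque': array([-9.68853601e-05, -5.27561152e+01, -1.26654770e+00, -1.53427541e+01,
       -5.25330228e-02,  6.67869084e-03,  1.54493414e-04]), 'tool_pos': array([ 0.20869288, -0.58857787,  0.30190287]), 'eef_rot': array([ 9.85508842e-01,  1.69621559e-01, -2.17645145e-04, -8.95623865e-04]), 'contact_force': array([0.02526177, 0.33197452, 0.68169558]), 'moment': array([-0.00840598,  0.01253705, -0.03734473]), 'finger_force': 0.0, 'opening': 1.0028578174041944}
scene {'intrinsics': array([[495.24077052,   0.        , 322.75386182],
       [  0.        , 495.24077052, 233.06156915],
       [  0.        ,   0.        ,   1.        ]]), 'eye': array([1.56455313, 0.0652842 , 0.75399009]), 'rotation': array([0.31647041, 0.3560976 , 0.64415918, 0.59841451])}
top {'intrinsics': array([[617.05627066,   0.        , 331.
[... 692 characters left out ...]
etter_narrow [([0.6102, 0.1794, 0.0102], 0.65)]
scene setter_square [([0.4742, 0.1933, 0.0023], 0.94)]
scene setter_tile [([0.603, 0.349, 0.0123], 0.63)]
top beaker [([0.4285, -0.1484, 0.0053], 0.75), ([0.5951, 0.3523, 0.0184], 0.5)]
top vase [([0.475, -0.4561, 0.0421], 0.86), ([0.4565, -0.364, 0.0443], 0.62)]
top casket [([0.62, -0.1983, 0.0434], 0.94)]
top tile [([0.5438, -0.0075, 0.0225], 0.8), ([0.3294, 0.0902, 0.0004], 0.71)]
top bar [([0.5317, -0.0018, 0.0457], 0.86)]
top bar_handle [([0.534, 0.0, 0.0452], 0.55)]
top setter_wide [([0.4519, 0.3667, 0.0047], 0.87)]
top setter_narrow [([0.6022, 0.1823, 0.0053], 0.71)]
top setter_square []
top setter_tile [([0.5928, 0.3479, 0.0172], 0.77)]
```

View pics/top0.png

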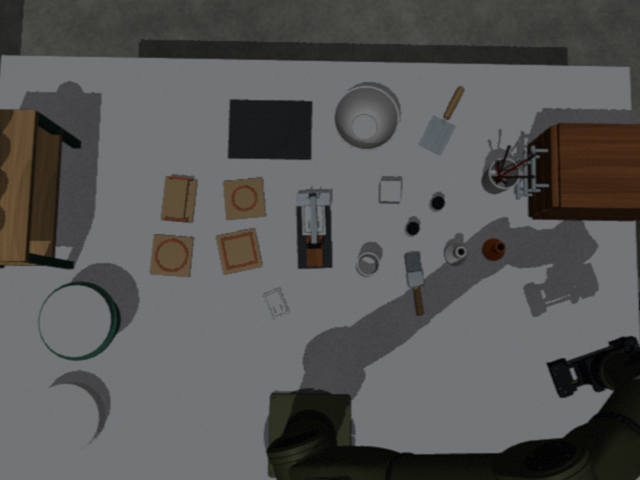

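View pics/scene0.png

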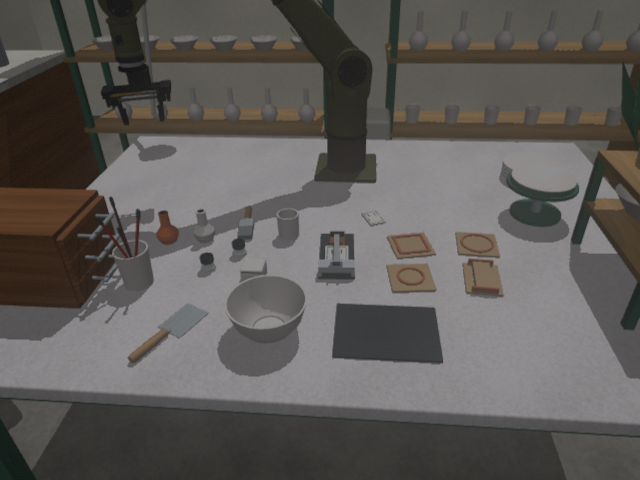

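Run:
```python
import cv2,numpy as np
a=cv2.imread("pics/top0.png")[170:285,270:350];b=cv2.imread("pics/scene0.png")[220:290,300:360]
f=lambda i,w,h:cv2.convertScaleAbs(cv2.resize(i,(w,h),interpolation=cv2.INTER_CUBIC),alpha=1.5)
cv2.imwrite("pics/c1.png",np.hstack([f(a,400,575),f(b,400,575)]))
```

```text
(no output)
```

View pics/c1.png

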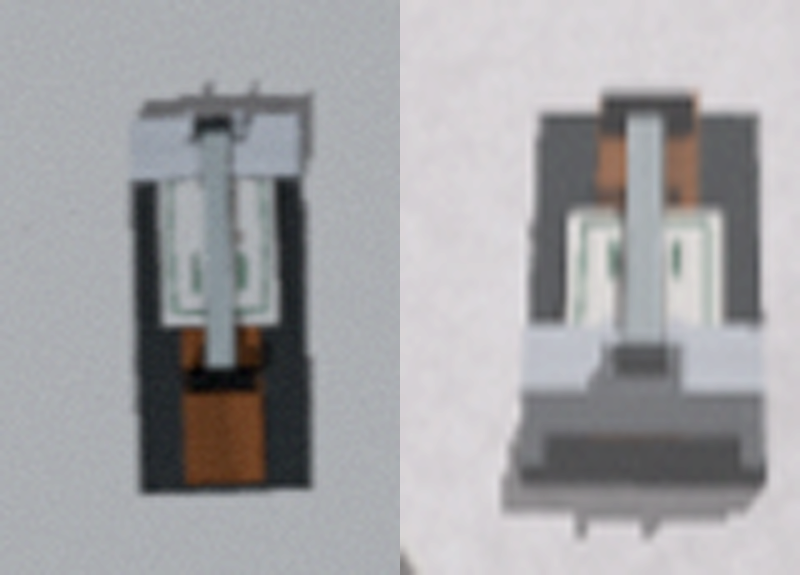

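```bash
cat > h.py <<'E'
from plant import r
import numpy as np, cv2
from scipy.optimize import minimize
from scipy.spatial.transform import Rotation as R
CAL={c:r.get_calibration(c) for c in("scene","top")}
def proj(c,P):
    k=CAL[c];p=(np.asarray(P,float)-k["eye"])@R.from_quat(k["rotation"]).as_matrix()
    q=np.c_[p[:,0],-p[:,1],-p[:,2]]@np.array(k["intrinsics"]).T
    return q[:,:2]/q[:,2:]
def back(c,uv,z):
    k=CAL[c];d=np.c_[np.atleast_2d(uv),np.ones(len(np.atleast_2d(uv)))]@np.linalg.inv(k["intrinsics"]).T
    d=(d*[1,-1,-1])@R.from_quat(k["rotation"]).as_matrix().T
    return k["eye"]+d*((z-k["eye"][2])/d[:,2])[:,None]
def disc(rd,z,n=40):
    t=np.linspace(0,2*np.pi,n,endpoint=False);return np.c_[rd*np.cos(t),rd*np.sin(t),0*t+z]
def box(lx,ly,z0,z1,cx=0,cy=0):
    return np.array([[cx+sx*lx/2,cy+sy*ly/2,z] for sx in(-1,1) for sy in(-1,1) for z in(z0,z1)])
v=lambda *d:np.vstack(d)
MOD={"beaker":[v(disc(.028,0),disc(.030,.07))],
"vase":[v(disc(.02,0),disc(.029,.03)),v(disc(.029,.03),disc(.013,.05)),v(disc(.0125,.05),disc(.0125,.085)),v(disc(.0125,.085),disc(.014,.09))],
"casket":[box(.054,.054,0,.042)],
"setter_wide":[box(.104,.104,0,.006)],"setter_narrow":[box(.104,.104,0,.006)],"setter_square":[box(.104,.104,0,.006)],
"setter_tile":[box(.116,.084,0,.006),box(.116,.04,0,.016),box(.006,.06,0,.02,-.055),box(.006,.06,0,.02,.055)],
"tile":[box(.09,.06,0,.008)]}
S=8
def render(c,parts,pose,off,shape):
    m=np.zeros((shape[0]*S,shape[1]*S),np.uint8);ct,st=np.cos(pose[2]),np.sin(pose[2])
    for p in parts:
        w=np.c_[ct*p[:,0]-st*p[:,1]+pose[0],st*p[:,0]+ct*p[:,1]+pose[1],p[:,2]+pose[3]]
        u=(proj(c,w)-off+.5)*S
        cv2.fillConvexPoly(m,np.round(cv2.convexHull(u.astype(np.float32))*16).astype(np.int32),1,shift=4)
    return cv2.resize(m.astype(np.float32),(shape[1],shape[0]),interpolation=cv2.INTER_AREA)
def masks(name,near,cams=("scene","top"),rad=.05):
    o={}
    for c in cams:
        best=None
        for d in r.silhouettes(c,name):
            m=d["pixels"];vv,uu=np.nonzero(m);ctr=np.array([uu.mean(),vv.mean()])
            g=back(c,ctr,.02)[0][:2];e=np.hypot(*(g-near))
            if e<rad and (best is None or e<best[0]): best=(e,m,d["confidence"])
        if best: o[c]=best[1]
    return o
def fit(name,near,yaw=0,z=0,cams=("scene","top"),rot=True,ms=None):
    ms=ms or masks(name,near,cams);crop={}
    for c,m in ms.items():
        vv,uu=np.nonzero(m);a=np.array([uu.min()-12,vv.min()-12]);b=np.array([uu.max()+13,vv.max()+13])
        crop[c]=(a,m[a[1]:b[1],a[0]:b[0]].astype(np.float32))
    def cost(p,det=False):
        po=[near[0]+p[0]/1e3,near[1]+p[1]/1e3,yaw+(p[2]/50 if rot else 0),z]
        l=[]
        for c,(a,m) in crop.items():
            q=render(c,MOD[name],po,a,m.shape);l.append(1-np.minimum(m,q).sum()/np.maximum(m,q).sum())
        return l if det else sum(l)
    n=3 if rot else 2
    b=None
    for s0 in ((0,0,0),(8,8,4),(-8,5,-4)):
        s=minimize(cost,s0[:n],method="Nelder-Mead",options=dict(initial_simplex=np.array(s0[:n])+np.vstack([np.zeros(n),6*np.eye(n)]),xatol=.05,fatol=1e-4))
        if b is None or s.fun<b.fun:b=s
    p=b.x
    return (round(near[0]+p[0]/1e3,4),round(near[1]+p[1]/1e3,4),round(float(np.degrees(yaw+(p[2]/50 if rot else 0))),1)),dict(zip(crop,np.round(cost(p,True),3)))
E
python3 - <<'E'
from h import *
for n,p,rt in(("beaker",(.45,-.145),0),("vase",(.465,-.363),0),("casket",(.62,-.2),1),("setter_wide",(.452,.365),1),("setter_narrow",(.606,.181),1),("setter_square",(.474,.193),1),("setter_tile",(.597,.349),1)):
    ms=masks(n,p)
    print(n,fit(n,p,rot=rt,ms=ms),[ (c,fit(n,p,rot=rt,ms={c:m})[0]) for c,m in ms.items()])
print("handle",back("top",[314.4,245.6],.045))
for c in("top","scene"):
    for d in r.silhouettes(c,"tile")+r.silhouettes(c,"bar"):
        m=d["pixels"];k=np.argwhere(m)[:,::-1].astype(np.float32);print(c,d["confidence"],m.sum(),cv2.minAreaRect(k), k.min(0),k.max(0))
E
```

```text
beaker ((np.float64(0.4298), np.float64(-0.14), 0.0), {'scene': np.float32(0.063), 'top': np.float32(0.088)}) [('scene', (np.float64(0.4292), np.float64(-0.1394), 0.0)), ('top', (np.float64(0.4302), np.float64(-0.1414), 0.0))]
vase ((np.float64(0.4625), np.float64(-0.3673), 0.0), {'scene': np.float32(0.081), 'top': np.float32(0.059)}) [('scene', (np.float64(0.4625), np.float64(-0.3667), 0.0)), ('top', (np.float64(0.4625), np.float64(-0.3679), 0.0))]
casket ((np.float64(0.6219), np.float64(-0.1989), -3.6), {'scene': np.float32(0.296), 'top': np.float32(0.056)}) [('scene', (np.float64(0.6163), np.float64(-0.1985), -3.8)), ('top', (np.float64(0.6221), np.float64(-0.1993), -3.4))]
setter_wide ((np.float64(0.4489), np.float64(0.3659), -3.8), {'scene': np.float32(0.079), 'top': np.float32(0.046)}) [('scene', (np.float64(0.4488), np.float64(0.3671), -3.8)), ('top', (np.float64(0.4488), np.float64(0.3653), -3.9))]
setter_narrow ((np.float64(0.6026), np.float64(0.1816), 6.3), {'scene': np.float32(0.053), 'top': np.float32(0.034)}) [('scene', (np.float64(0.6033), np.float64(0.1827), 6.1)), ('t
[... 729 characters left out ...]
4645996), 68.74949645996094) [264. 288.] [288. 318.]
top 0.45 535 ((314.037109375, 219.13934326171875), (30.054485321044922, 24.60296058654785), 84.5596694946289) [301. 205.] [326. 235.]
scene 0.68 240 ((372.59613037109375, 217.9807891845703), (14.708709716796875, 21.180543899536133), 78.69007110595703) [361. 211.] [384. 225.]
scene 0.55 201 ((336.5, 252.5), (13.0, 21.0), 90.0) [326. 246.] [347. 259.]
scene 0.21 224 ((336.0, 248.5), (33.0, 12.0), 90.0) [330. 232.] [342. 265.]
scene 0.62 220 ((336.5, 248.5), (33.0, 13.0), 90.0) [330. 232.] [343. 265.]
scene 0.25 1001 ((476.9989013671875, 244.53329467773438), (44.741825103759766, 24.053308486938477), 1.9091525077819824) [455. 232.] [499. 257.]
```

Run:
```python
from h import *
T=lambda x,y:np.array([270+x/5-.4,170+y/5-.4]); Sc=lambda x,y:np.array([300+(x-400)*60/400-.4,220+y*70/575-.4])
def pr(n,c,u,z):print(n,c,[np.round(back(c,q,z)[0][:2],4) for q in u])
pr("tile near","top",[T(160,326),T(280,325)],.024);pr("tile edges far","top",[T(158,182),T(275,182)],.024)
pr("tile near","scene",[Sc(567,208),Sc(721,208)],.024);pr("tile far(bridge)","scene",[Sc(567,322),Sc(724,322)],.024)
pr("base","top",[T(133,183),T(141,493),T(306,183),T(312,489)],.006)
pr("base near","scene",[Sc(538,113),Sc(759,113)],.006)
pr("bridge front","top",[T(131,179),T(302,178)],.051);pr("bar L far,near","top",[T(204,140),T(207,367)],.044);pr("bar R","top",[T(231,140),T(235,367)],.044)
pr("bar","scene",[Sc(627,118),Sc(663,118),Sc(624,343),Sc(664,343)],.044)
pr("rib near","top",[T(184,487),T(267,485)],.016)
pr("handle front/ends","top",[T(186,388),T(262,388)],.04)
pr("handle","scene",[Sc(600,95),Sc(697,95)],.04)
```

```text
tile near top [array([0.5055, 0.0277]), array([ 0.5071, -0.0342])]
tile edges far top [array([0.5807, 0.0303]), array([ 0.5817, -0.0303])]
tile near scene [array([ 0.5059, -0.032 ]), array([0.5025, 0.028 ])]
tile far(bridge) scene [array([ 0.5669, -0.0271]), array([0.5635, 0.0316])]
base top [array([0.583 , 0.0441]), array([0.4204, 0.0365]), array([ 0.5845, -0.0465]), array([ 0.4239, -0.0521])]
base near scene [array([ 0.4242, -0.051 ]), array([0.4191, 0.0404])]
bridge front top [array([0.5774, 0.0429]), array([ 0.5794, -0.0442])]
bar L far,near top [array([0.5995, 0.0063]), array([0.4825, 0.0025])]
bar R top [array([ 0.5997, -0.0075]), array([ 0.4828, -0.0117])]
bar scene [array([ 0.4831, -0.0099]), array([0.4823, 0.0042]), array([ 0.6035, -0.0031]), array([0.6026, 0.0113])]
rib near top [array([0.4232, 0.0139]), array([ 0.4249, -0.0288])]
handle front/ends top [array([0.472 , 0.0131]), array([ 0.4727, -0.0256])]
handle scene [array([ 0.4641, -0.0219]), array([0.4619, 0.0166])]
```

Emit:
play_rows(
  translation=[
    [0,0,0],
    [0,0,0],
    [0.022,-0.045,0],
    [0.022,-0.045,0],
    [0.022,-0.045,0],
    [0.022,-0.045,0],
    [0.022,-0.045,0],
    [0.022,-0.045,0],
    [0.022,-0.045,0],
    [0.022,-0.045,0],
    [0.022,-0.045,0],
    [0.022,-0.044,0],
    [0,0,0.04],
    [0,0,0.04],
    [0,0,0.03],
    [0,0,0],
  ],
  delta_rot=[
    [0,0,9.75],
    [0,0,9.75],
    [0,0,0],
    [0,0,0],
    [0,0,0],
    [0,0,0],
    [0,0,0],
    [0,0,0],
    [0,0,0],
    [0,0,0],
    [0,0,0],
    [0,0,0],
    [0,0,0],
    [0,0,0],
    [0,0,0],
    [0,0,0],
  ],
  grip=[1,1,1,1,1,1,1,1,1,1,1,1,1,1,1,1],
  squeeze=15,
)

```text
clock: 4.0
tool_pos: [0.4279, -0.1396, 0.1914]
eef_rot: [1.0, 0.0, -0.002, -0.0]
contact_force: [0.5, -1.0, -0.9]
opening: 1.001
finger_force: 0.0
```

Emit:
play_rows(
  translation=[
    [0.002,0,0.03],
    [0,0,0.03],
    [0,0,0.02],
    [0,0,0.012],
    [0,0,0.009],
    [0,0,0],
    [0,0,0],
    [0,0,0],
    [0,0,0],
    [0,0,0],
    [0,0,0],
    [0,0,0],
  ],
  delta_rot=[
    [0,0,0],
    [0,0,0],
    [0,0,0],
    [0,0,0],
    [0,0,0],
    [0,0,0],
    [0,0,0],
    [0,0,0],
    [0,0,0],
    [0,0,0],
    [0,0,0],
    [0,0,0],
  ],
  grip=[1,1,1,1,1,1,0.2,0.2,0.2,0.2,0.2,0.2],
  squeeze=15,
)

```text
clock: 5.5
tool_pos: [0.4325, -0.1404, 0.0932]
eef_rot: [1.0, 0.0, -0.001, -0.0]
contact_force: [-0.2, 1.4, 6.1]
opening: 0.66
finger_force: 15.1
```

Emit:
play_rows(
  translation=[
    [0,0,-0.01],
    [0,0,-0.03],
    [0,0,-0.04],
    [0,0,-0.03],
    [0.002,-0.04,0],
    [0.002,-0.05,0],
    [0.002,-0.05,0],
    [0.002,-0.05,0],
    [0.002,-0.05,0],
    [0.002,-0.05,0],
    [0.002,-0.05,0],
    [0.002,-0.05,0],
    [0.002,-0.05,0],
    [0.001,-0.04,0],
    [0,-0.026,0],
    [0,0,0],
    [0,0,0],
  ],
  delta_rot=[
    [0,0,0],
    [0,0,0],
    [0,0,0],
    [0,0,0],
    [0,0,0],
    [0,0,0],
    [0,0,0],
    [0,0,0],
    [0,0,0],
    [0,0,0],
    [0,0,0],
    [0,0,0],
    [0,0,0],
    [0,0,0],
    [0,0,0],
    [0,0,0],
    [0,0,0],
  ],
  grip=[0.2,0.2,0.2,0.2,0.2,0.2,0.2,0.2,0.2,0.2,0.2,0.2,0.2,0.2,0.2,0.2,0.2],
)

```text
clock: 7.62
tool_pos: [0.4513, 0.3635, 0.2033]
eef_rot: [1.0, -0.0, -0.002, 0.001]
contact_force: [-0.8, -0.2, -1.4]
opening: 0.663
finger_force: 14.9
```

Run:
```python
from h import *
cv2.imwrite("pics/t1.png",r.snapshot("top"));s1=r.snapshot("scene");cv2.imwrite("pics/s1.png",s1)
s=r.get_state();p=s["tool_pos"];print(p,s["eef_rot"],s["contact_force"],s["opening"])
print(fit("beaker",(p[0],p[1]),z=p[2]-.092,rot=False,cams=("scene",)))
print(r.look_for("scene","beaker")[:2])
```

```text
[0.45170863 0.36329711 0.20338099] [ 9.99998089e-01 -9.68914184e-04 -1.63140200e-03  4.69862217e-04] [ 0.10878974 -1.00868269 -0.94156581] 0.6637988994286577
((np.float64(0.4517), np.float64(0.3633), 0.0), {})
[{'point': [0.4727, 0.3594, 0.1539], 'confidence': 0.95}]
```

Emit:
play_rows(
  translation=[
    [0,-0.0026,0.03],
    [0,0,0.03],
    [0,0,0.02],
    [0,0,0.01],
    [0,0,0.005],
    [0,0,0.002],
    [0,0,0],
    [0,0,0],
  ],
  delta_rot=[
    [0,0,0],
    [0,0,0],
    [0,0,0],
    [0,0,0],
    [0,0,0],
    [0,0,0],
    [0,0,0],
    [0,0,0],
  ],
  grip=[0.2,0.2,0.2,0.2,0.2,0.2,0.2,0.2],
)

```text
clock: 8.82
tool_pos: [0.4514, 0.3683, 0.1069]
eef_rot: [1.0, 0.0, -0.001, -0.001]
contact_force: [0.8, -0.4, -2.0]
opening: 0.662
finger_force: 14.9
```

Emit:
play_rows(
  translation=[
    [0,0.002,0.003],
    [0,0,0.002],
    [0,0,0.001],
    [0,0,0.001],
    [0,0,0],
    [0,0,0],
  ],
  delta_rot=[
    [0,0,0],
    [0,0,0],
    [0,0,0],
    [0,0,0],
    [0,0,0],
    [0,0,0],
  ],
  grip=[0.2,0.2,0.2,0.2,0.2,0.2],
)

```text
clock: 9.57
tool_pos: [0.4511, 0.3661, 0.0994]
eef_rot: [1.0, 0.0, -0.001, -0.0]
contact_force: [-0.5, 0.0, -1.3]
opening: 0.658
finger_force: 14.9
```

Run:
```python
from h import *
for i in range(3):
    r.snapshot("top");s=r.get_state();print(s["tool_pos"].round(4),s["contact_force"].round(2))
```

```text
[0.4511 0.3661 0.0994] [-0.32 -0.66 -2.09]
[0.4511 0.3661 0.0994] [-0.32 -1.06 -0.75]
[0.4511 0.3661 0.0994] [-0.59 -0.64 -1.57]
```

Emit:
play_rows(
  translation=[
    [0,0,0.0007],
    [0,0,0],
    [0,0,0],
  ],
  delta_rot=[
    [0,0,0],
    [0,0,0],
    [0,0,0],
  ],
  grip=[0.2,0.2,0.2],
)

```text
clock: 10.1
tool_pos: [0.4511, 0.3662, 0.0993]
eef_rot: [1.0, 0.0, -0.001, -0.001]
contact_force: [-1.1, -1.2, 4.9]
opening: 0.659
finger_force: 15.1
```

Emit:
play_rows(
  translation=[
    [0,0,0],
    [0,0,0],
    [0,0,0],
    [0,0,-0.02],
    [0,0,-0.04],
    [0,0,-0.04],
    [0,0,-0.05],
    [0.001,0.04,0],
    [0.001,0.06,0],
    [0.001,0.06,0],
    [0.001,0.06,0],
    [0.001,0.06,0],
    [0.001,0.06,0],
    [0.001,0.06,0],
    [0.001,0.06,0],
    [0.001,0.06,0],
    [0.001,0.06,0],
    [0.001,0.06,0],
    [0,0.06,0],
    [0,0.033,0],
  ],
  delta_rot=[
    [0,0,0],
    [0,0,0],
    [0,0,0],
    [0,0,0],
    [0,0,0],
    [0,0,0],
    [0,0,0],
    [0,0,0],
    [0,0,0],
    [0,0,0],
    [0,0,0],
    [0,0,0],
    [0,0,0],
    [0,0,0],
    [0,0,0],
    [0,0,0],
    [0,0,0],
    [0,0,0],
    [0,0,0],
    [0,0,0],
  ],
  grip=[0.6,1,1,1,1,1,1,1,1,1,1,1,1,0,0,0,0,0,0,0],
)

```text
clock: 12.6
tool_pos: [0.4616, -0.3714, 0.2495]
eef_rot: [1.0, -0.002, -0.001, 0.001]
contact_force: [-0.4, 1.5, -0.3]
opening: 0.498
finger_force: 0.0
```

Run:
```python
from h import *
cv2.imwrite("pics/t1.png",r.snapshot("top"));r.snapshot("scene")
print(fit("beaker",(.449,.366),z=.006,rot=False)); print(fit("setter_wide",(.449,.366)))
ms=masks("beaker",(.449,.366));print([(c,fit("beaker",(.449,.366),z=.006,rot=False,ms={c:m})) for c,m in ms.items()])
s=r.get_state();print(s["tool_pos"].round(4),s["contact_force"].round(2),s["opening"])
```

```text
((np.float64(0.4474), np.float64(0.3678), 0.0), {'scene': np.float32(0.099)})
((np.float64(0.4501), np.float64(0.3662), -3.9), {'scene': np.float32(0.416), 'top': np.float32(0.422)})
[('scene', ((np.float64(0.4474), np.float64(0.3678), 0.0), {'scene': np.float32(0.099)}))]
[ 0.4634 -0.3653  0.2484] [-0.23  0.18 -0.6 ] 0.5032210526966523
```

Emit:
play_rows(
  translation=[
    [-0.001,0.002,0.03],
    [0,0,0.04],
    [0,0,0.03],
    [0,0,0.02],
    [0,0,0.012],
    [0,0,0],
    [0,0,0],
    [0,0,0],
    [0,0,0],
    [0,0,0],
    [0,0,0],
    [0,0,0],
  ],
  delta_rot=[
    [0,0,0],
    [0,0,0],
    [0,0,0],
    [0,0,0],
    [0,0,0],
    [0,0,0],
    [0,0,0],
    [0,0,0],
    [0,0,0],
    [0,0,0],
    [0,0,0],
    [0,0,0],
  ],
  grip=[0,0,0,0,0,0,0,-0.8,-0.8,-0.8,-0.8,-0.8],
  squeeze=15,
)

```text
clock: 14.5
tool_pos: [0.4618, -0.369, 0.1164]
eef_rot: [1.0, 0.0, -0.001, -0.0]
contact_force: [-0.8, 1.5, 4.8]
opening: 0.289
finger_force: 15.0
```

Emit:
play_rows(
  translation=[
    [0,0,-0.01],
    [0,0,-0.03],
    [0,0,-0.04],
    [0,0,-0.04],
    [0,0,-0.01],
    [0.01,-0.04,0],
    [0.013,-0.05,0],
    [0.013,-0.05,0],
    [0.013,-0.05,0],
    [0.013,-0.05,0],
    [0.013,-0.05,0],
    [0.013,-0.05,0],
    [0.013,-0.05,0],
    [0.013,-0.05,0],
    [0.013,-0.05,0],
    [0.013,-0.04,0],
    [0,-0.02,0],
    [0,0,0.02],
    [0,0,0.03],
    [0,0,0.02],
  ],
  delta_rot=[
    [0,0,0],
    [0,0,0],
    [0,0,0],
    [0,0,0],
    [0,0,0],
    [0,0,0],
    [0,0,0],
    [0,0,0],
    [0,0,0],
    [0,0,0],
    [0,0,0],
    [0,0,0],
    [0,0,0],
    [0,0,0],
    [0,0,0],
    [0,0,0],
    [0,0,0],
    [0,0,0],
    [0,0,0],
    [0,0,0],
  ],
  grip=[-0.8,-0.8,-0.8,-0.8,-0.8,-0.8,-0.8,-0.8,-0.8,-0.8,-0.8,-0.8,-0.8,-0.8,-0.8,-0.8,-0.8,-0.8,-0.8,-0.8],
)

```text
clock: 17.0
tool_pos: [0.6, 0.1791, 0.1741]
eef_rot: [1.0, -0.001, -0.003, 0.001]
contact_force: [-0.4, -0.2, -1.7]
opening: 0.288
finger_force: 14.9
```

Emit:
play_rows(
  translation=[
    [0,0,0.02],
    [0,0,0.01],
    [0,0,0],
    [0,0,0],
  ],
  delta_rot=[
    [0,0,0],
    [0,0,0],
    [0,0,0],
    [0,0,0],
  ],
  grip=[-0.8,-0.8,-0.8,-0.8],
)

```text
clock: 17.5
tool_pos: [0.6017, 0.1809, 0.1468]
eef_rot: [1.0, 0.0, -0.001, -0.0]
contact_force: [0.2, -0.0, -0.9]
opening: 0.289
finger_force: 14.9
```

Emit:
play_rows(
  translation=[
    [0,-0.0005,0.01],
    [0,0,0.008],
    [0,0,0.003],
    [0,0,0.001],
    [0,0,0],
    [0,0,0],
  ],
  delta_rot=[
    [0,0,0],
    [0,0,0],
    [0,0,0],
    [0,0,0],
    [0,0,0],
    [0,0,0],
  ],
  grip=[-0.8,-0.8,-0.8,-0.8,-0.8,-0.8],
)

```text
clock: 18.25
tool_pos: [0.6014, 0.1817, 0.1243]
eef_rot: [1.0, 0.0, -0.001, -0.0]
contact_force: [-0.3, -0.4, -0.7]
opening: 0.288
finger_force: 14.9
```

Emit:
play_rows(
  translation=[
    [0,0,0.001],
    [0,0,0.0007],
    [0,0,0.0005],
    [0,0,0],
    [0,0,0],
  ],
  delta_rot=[
    [0,0,0],
    [0,0,0],
    [0,0,0],
    [0,0,0],
    [0,0,0],
  ],
  grip=[-0.8,-0.8,-0.8,-0.8,-0.8],
)

```text
clock: 18.88
tool_pos: [0.6016, 0.1818, 0.1224]
eef_rot: [1.0, 0.0, -0.001, -0.001]
contact_force: [-1.6, 0.2, 5.0]
opening: 0.285
finger_force: 15.0
```

Emit:
play_rows(
  translation=[
    [0,0,0],
    [0,0,0],
    [0,0,0],
    [0,0,-0.02],
    [0,0,-0.04],
    [0,0,-0.05],
    [0.002,0.04,0],
    [0.002,0.05,0],
    [0.002,0.05,0],
    [0.002,0.05,0],
    [0.002,0.05,0],
    [0.002,0.05,0],
    [0.002,0.05,0],
    [0.002,0.03,0],
    [0.004,0.011,0],
    [0,0,0],
    [0,0,0],
  ],
  delta_rot=[
    [0,0,0],
    [0,0,0],
    [0,0,0],
    [0,0,0],
    [0,0,0],
    [0,0,0],
    [0,0,0],
    [0,0,0],
    [0,0,0],
    [0,0,0],
    [0,0,0],
    [0,0,0],
    [0,0,0],
    [0,0,0],
    [0,0,0],
    [0,0,3.5],
    [0,0,0],
  ],
  grip=[-0.2,0,0,0,0,0,0,0,0,1,1,1,1,1,1,1,1],
)

```text
clock: 21.0
tool_pos: [0.6223, -0.1977, 0.2321]
eef_rot: [1.0, -0.029, -0.001, -0.001]
contact_force: [0.3, -0.7, 0.1]
opening: 0.997
finger_force: 0.0
```

Run:
```python
from h import *
cv2.imwrite("pics/t2.png",r.snapshot("top"));r.snapshot("scene")
for n,q in(("vase",(.6026,.1816)),("beaker",(.449,.366))):
    ms=masks(n,q,rad=.08);print(n,[(c,fit(n,q,z=.006,rot=False,ms={c:m})) for c,m in ms.items()])
s=r.get_state();print(s["tool_pos"].round(4),s["eef_rot"].round(4),s["contact_force"].round(2),s["opening"])
```

```text
vase [('scene', ((np.float64(0.6044), np.float64(0.1826), 0.0), {'scene': np.float32(0.091)})), ('top', ((np.float64(0.6007), np.float64(0.1796), 0.0), {'top': np.float32(0.079)}))]
beaker [('scene', ((np.float64(0.4462), np.float64(0.3677), 0.0), {'scene': np.float32(0.086)})), ('top', ((np.float64(0.4486), np.float64(0.3641), 0.0), {'top': np.float32(0.046)}))]
[ 0.6219 -0.1989  0.2316] [ 9.996e-01 -2.970e-02 -1.400e-03 -5.000e-04] [ 0.46 -0.58  0.41] 0.9990707165286752
```

Emit:
play_rows(
  translation=[
    [0,0,0.03],
    [0,0,0.04],
    [0,0,0.04],
    [0,0,0.03],
    [0,0,0.013],
    [0,0,0.005],
    [0,0,0],
    [0,0,0],
    [0,0,0],
    [0,0,0],
    [0,0,0],
    [0,0,0],
    [0,0,0],
    [0,0,0],
  ],
  delta_rot=[
    [0,0,0],
    [0,0,0],
    [0,0,0],
    [0,0,0],
    [0,0,0],
    [0,0,0],
    [0,0,0],
    [0,0,0],
    [0,0,0],
    [0,0,0],
    [0,0,0],
    [0,0,0],
    [0,0,0],
    [0,0,0],
  ],
  grip=[1,1,1,1,1,1,1,1,0.1,0.1,0.1,0.1,0.1,0.1],
  squeeze=15,
)

```text
clock: 23.05
tool_pos: [0.6215, -0.199, 0.0736]
eef_rot: [1.0, -0.03, -0.001, -0.001]
contact_force: [-0.9, 1.1, 1.5]
opening: 0.615
finger_force: 14.8
```

Emit:
play_rows(
  translation=[
    [0,0,-0.01],
    [0,0,-0.03],
    [0,0,-0.05],
    [0,0,-0.04],
    [0,0,0],
    [0,0,0],
    [-0.007,-0.045,0],
    [-0.007,-0.045,0],
    [-0.007,-0.045,0],
    [-0.007,-0.045,0],
    [-0.007,-0.045,0],
    [-0.007,-0.045,0],
    [-0.007,-0.045,0],
    [-0.007,-0.045,0],
    [-0.006,-0.03,0],
    [-0.004,-0.0256,0],
    [0,0,0.03],
    [0,0,0.04],
    [0,0,0.02],
    [0,0,0],
  ],
  delta_rot=[
    [0,0,0],
    [0,0,0],
    [0,0,0],
    [0,0,0],
    [0,0,-8.2],
    [0,0,-8.2],
    [0,0,0],
    [0,0,0],
    [0,0,0],
    [0,0,0],
    [0,0,0],
    [0,0,0],
    [0,0,0],
    [0,0,0],
    [0,0,0],
    [0,0,0],
    [0,0,0],
    [0,0,0],
    [0,0,0],
    [0,0,0],
  ],
  grip=[0.1,0.1,0.1,0.1,0.1,0.1,0.1,0.1,0.1,0.1,0.1,0.1,0.1,0.1,0.1,0.1,0.1,0.1,0.1,0.1],
)

```text
clock: 25.55
tool_pos: [0.4637, 0.1905, 0.1135]
eef_rot: [0.994, 0.112, -0.002, -0.0]
contact_force: [0.1, -0.9, -1.9]
opening: 0.609
finger_force: 14.8
```

Run:
```python
from h import *
r.snapshot("scene");s=r.get_state();p=s["tool_pos"];M=R.from_quat(s["eef_rot"]).as_matrix()
print(p.round(4),np.degrees(np.arctan2(M[1,0],M[0,0])),(M.T@(np.array([.4633,.1907,.0796])-p)).round(4),s["contact_force"].round(1))
```

```text
[0.4642 0.1907 0.1144] 12.915589328201662 [-0.0008 -0.0001  0.0348] [ 0.   0.2 -2. ]
```

Emit:
play_rows(
  translation=[
    [-0.001,0,0.012],
    [0,0,0.012],
    [0,0,0.006],
    [0,0,0.002],
    [0,0,0],
    [0,0,0],
  ],
  delta_rot=[
    [0,0,0],
    [0,0,0],
    [0,0,0],
    [0,0,0],
    [0,0,0],
    [0,0,0],
  ],
  grip=[0.1,0.1,0.1,0.1,0.1,0.1],
)

```text
clock: 26.35
tool_pos: [0.4632, 0.1908, 0.0825]
eef_rot: [0.994, 0.113, -0.001, -0.001]
contact_force: [-0.5, 0.2, -1.3]
opening: 0.617
finger_force: 14.8
```

Emit:
play_rows(
  translation=[
    [0,0,0.001],
    [0,0,0.001],
    [0,0,0.0006],
    [0,0,0.0004],
    [0,0,0],
  ],
  delta_rot=[
    [0,0,0],
    [0,0,0],
    [0,0,0],
    [0,0,0],
    [0,0,0],
  ],
  grip=[0.1,0.1,0.1,0.1,0.1],
)

```text
clock: 26.98
tool_pos: [0.4631, 0.1908, 0.0796]
eef_rot: [0.994, 0.113, -0.001, -0.001]
contact_force: [0.5, -0.6, 2.6]
opening: 0.616
finger_force: 14.8
```

Emit:
play_rows(
  translation=[
    [0,0,0],
    [0,0,0],
    [0,0,0],
    [0,0,-0.02],
    [0,0,-0.04],
    [0,0,-0.05],
    [0,0,-0.03],
    [0,0,0],
    [0.001,0.04,0],
    [0.001,0.05,0],
    [0.001,0.05,0],
    [0.001,0.04,0],
    [0.002,0.0157,0],
    [0,0,0],
    [0,0,0],
  ],
  delta_rot=[
    [0,0,0],
    [0,0,0],
    [0,0,0],
    [0,0,0],
    [0,0,0],
    [0,0,0],
    [0,0,0],
    [0,0,10.4],
    [0,0,0],
    [0,0,0],
    [0,0,0],
    [0,0,0],
    [0,0,0],
    [0,0,0],
    [0,0,0],
  ],
  grip=[0.5,1,1,1,1,1,1,1,1,1,1,1,1,1,1],
)

```text
clock: 28.85
tool_pos: [0.4781, -0.0026, 0.219]
eef_rot: [1.0, 0.024, -0.001, -0.001]
contact_force: [-0.2, 0.5, -0.0]
opening: 1.0
finger_force: 0.0
```

Run:
```python
from h import *
cv2.imwrite("pics/s3.png",r.snapshot("scene"));r.snapshot("top");s=r.get_state();p=s["tool_pos"];M=R.from_quat(s["eef_rot"]).as_matrix()
print(p.round(4),np.degrees(np.arctan2(M[1,0],M[0,0])),(M.T@(np.array([.4775,-.0045,.088])-p)).round(4))
q=(.4633,.1907)
ms=masks("casket",q,rad=.08);print([(c,fit("casket",q,yaw=.225,z=.006,ms={c:m})) for c,m in ms.items()])
i=cv2.imread("pics/s3.png")[190:310,300:520];cv2.imwrite("pics/s3c.png",cv2.resize(i,(792,432),interpolation=cv2.INTER_CUBIC))
```

```text
[ 0.4781 -0.0026  0.219 ] 2.711089470233934 [-0.0003  0.0021  0.131 ]
[('scene', ((np.float64(0.4638), np.float64(0.1913), 11.9), {'scene': np.float32(0.175)})), ('top', ((np.float64(0.4644), np.float64(0.188), 15.1), {'top': np.float32(0.078)}))]
```

View pics/s3c.png

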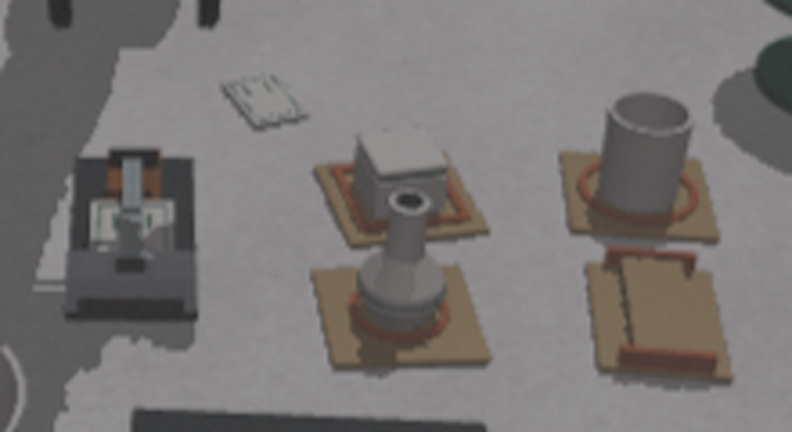

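Emit:
play_rows(
  translation=[
    [0,0.002,0.03],
    [0,0,0.04],
    [0,0,0.03],
    [0,0,0.02],
    [0,0,0.01],
    [0,0,0],
    [0,0,0],
    [0,0,0],
    [0,0,0],
    [0,0,0],
    [0,0,0],
    [0,0,0],
    [0,0,0],
    [0,0,0],
  ],
  delta_rot=[
    [0,0,0],
    [0,0,0],
    [0,0,0],
    [0,0,0],
    [0,0,0],
    [0,0,0],
    [0,0,0],
    [0,0,0],
    [0,0,0],
    [0,0,0],
    [0,0,0],
    [0,0,0],
    [0,0,0],
    [0,0,0],
  ],
  grip=[1,1,1,1,1,1,-0.4,-0.4,-0.4,-0.4,-0.4,-0.4,-0.4,-0.4],
  squeeze=20,
)

```text
clock: 30.8
tool_pos: [0.4778, -0.0039, 0.0891]
eef_rot: [1.0, 0.024, -0.001, -0.002]
contact_force: [-0.2, 5.9, 1.8]
opening: 0.407
finger_force: 20.0
```

Emit:
play_rows(
  translation=[
    [0.0007,-0.001,-0.013],
    [0.0019,0,-0.0129],
    [0.0032,0,-0.0126],
    [0.0045,0,-0.0122],
    [0.0057,0,-0.0117],
    [0.0068,0,-0.0111],
    [0.0079,0,-0.0103],
    [0,0,0],
    [0,0,0],
  ],
  delta_rot=[
    [0,0,0],
    [0,0,0],
    [0,0,0],
    [0,0,0],
    [0,0,0],
    [0,0,0],
    [0,0,0],
    [0,0,0],
    [0,0,0],
  ],
  grip=[-0.4,-0.4,-0.4,-0.4,-0.4,-0.4,-0.4,-0.4,-0.4],
)

```text
clock: 31.92
tool_pos: [0.508, -0.0024, 0.1738]
eef_rot: [1.0, 0.023, -0.002, -0.002]
contact_force: [-2.0, 5.7, 1.0]
opening: 0.401
finger_force: 20.0
```

Emit:
play_rows(
  translation=[
    [0.0088,0,-0.0095],
    [0.0098,0,-0.0086],
    [0.0106,0,-0.0076],
    [0.0113,0,-0.0065],
    [0.0119,0,-0.0053],
    [0.0123,0,-0.0041],
    [0.0127,0,-0.0028],
    [0.0129,0,-0.0016],
    [0.013,0,-0.0003],
    [0.013,0,0.001],
    [0,0,0],
    [0,0,0],
  ],
  delta_rot=[
    [0,0,0],
    [0,0,0],
    [0,0,0],
    [0,0,0],
    [0,0,0],
    [0,0,0],
    [0,0,0],
    [0,0,0],
    [0,0,0],
    [0,0,0],
    [0,0,0],
    [0,0,0],
  ],
  grip=[-0.4,-0.4,-0.4,-0.4,-0.4,-0.4,-0.4,-0.4,-0.4,-0.4,-0.4,-0.4],
)

```text
clock: 33.42
tool_pos: [0.6255, 0.0032, 0.2193]
eef_rot: [1.0, 0.023, -0.0, -0.002]
contact_force: [0.4, 6.4, 2.8]
opening: 0.404
finger_force: 20.0
```

Emit:
play_rows(
  translation=[
    [0.004,0,0.0007],
    [0,0,0],
    [0,0,0],
    [0,0,0],
    [0,0,0],
    [0,0,-0.03],
    [0,0,-0.04],
    [-0.02,0.04,0],
    [-0.02,0.05,0],
    [-0.02,0.05,0],
    [-0.02,0.05,0],
    [-0.02,0.03,0],
    [0,0,0],
    [0,0,0],
  ],
  delta_rot=[
    [0,0,0],
    [0,0,0],
    [0,0,0],
    [0,0,0],
    [0,0,0],
    [0,0,0],
    [0,0,0],
    [0,0,0],
    [0,0,0],
    [0,0,0],
    [0,0,0],
    [0,0,0],
    [0,0,0],
    [0,0,0],
  ],
  grip=[-0.4,-0.4,1,1,1,1,1,1,1,1,1,1,1,1],
)

```text
clock: 35.17
tool_pos: [0.5394, -0.2222, 0.2871]
eef_rot: [1.0, 0.022, -0.001, -0.001]
contact_force: [-0.2, -0.1, 1.0]
opening: 1.004
finger_force: 0.0
```

Run:
```python
from h import *
s=r.get_state();print(s["tool_pos"].round(4))
t=r.snapshot("top");q=r.snapshot("scene")
f=lambda i,w,h:cv2.convertScaleAbs(cv2.resize(i,(w,h),interpolation=cv2.INTER_CUBIC),alpha=1.5)
cv2.imwrite("pics/c4.png",np.hstack([f(t[170:285,270:350],400,575),f(q[190:290,300:370],400,575)]))
```

```text
[ 0.5394 -0.2222  0.2871]
```

View pics/c4.png

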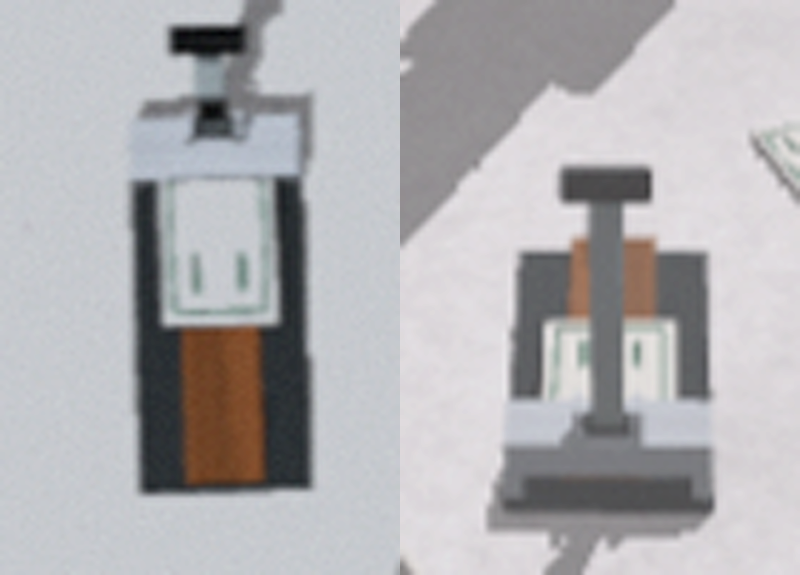

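Emit:
play_rows(
  translation=[
    [-0.0028,-0.04,0],
    [-0.002,-0.05,0],
    [-0.002,-0.05,0],
    [-0.002,-0.05,0],
    [-0.001,-0.0303,0],
    [0,0,0.03],
    [0,0,0.05],
    [0,0,0.05],
    [0,0,0.04],
    [0,0,0.02],
    [0,0,0.009],
    [0,0,0],
    [0,0,0],
  ],
  delta_rot=[
    [0,0,0],
    [0,0,0],
    [0,0,0],
    [0,0,0],
    [0,0,0],
    [0,0,0],
    [0,0,0],
    [0,0,0],
    [0,0,0],
    [0,0,0],
    [0,0,0],
    [0,0,0],
    [0,0,0],
  ],
  grip=[1,1,1,1,1,1,1,1,1,1,1,1,1],
)

```text
clock: 36.9
tool_pos: [0.5195, -0.0031, 0.0893]
eef_rot: [1.0, 0.022, -0.0, -0.001]
contact_force: [0.3, -0.5, -1.0]
opening: 1.001
finger_force: 0.0
```

Run:
```python
from h import *
r.snapshot("scene");s=r.get_state();p=s["tool_pos"];M=R.from_quat(s["eef_rot"]).as_matrix()
print(p.round(4),np.degrees(np.arctan2(M[1,0],M[0,0])),s["contact_force"].round(1),(M.T@(np.array([.520,-.0025,.0725])-p)).round(4),np.degrees(M[:2,2]))
```

```text
[ 0.5195 -0.0032  0.0893] 2.5378760988461146 [ 0.   0.1 -0.4] [ 0.0005 -0.0006  0.0168] [-0.05306326  0.05666504]
```

Emit:
play_rows(
  translation=[
    [0,0,0.008],
    [0,0,0.006],
    [0,0,0.0025],
    [0,0,0],
    [0,0,0],
    [0,0,0],
    [0,0,0],
    [0,0,0],
    [0,0,0],
    [0,0,0],
  ],
  delta_rot=[
    [0,0,0],
    [0,0,0],
    [0,0,0],
    [0,0,0],
    [0,0,0],
    [0,0,0],
    [0,0,0],
    [0,0,0],
    [0,0,0],
    [0,0,0],
  ],
  grip=[1,1,1,1,0.5,0.2,0.2,0.2,0.2,0.2],
  squeeze=25,
)

```text
clock: 38.2
tool_pos: [0.5189, -0.0033, 0.072]
eef_rot: [1.0, 0.022, -0.001, -0.0]
contact_force: [0.1, -0.1, 1.2]
opening: 0.68
finger_force: 24.9
```

Emit:
play_rows(
  translation=[
    [-0.005,0,0],
    [-0.008,0,0],
    [-0.008,0,0],
    [-0.008,0,0],
    [-0.008,0,0],
    [-0.005,0,0],
    [0,0,0],
    [0,0,0],
  ],
  delta_rot=[
    [0,0,0],
    [0,0,0],
    [0,0,0],
    [0,0,0],
    [0,0,0],
    [0,0,0],
    [0,0,0],
    [0,0,0],
  ],
  grip=[0.2,0.2,0.2,0.2,0.2,0.2,0.2,0.2],
)

```text
clock: 39.2
tool_pos: [0.4757, -0.0053, 0.0719]
eef_rot: [1.0, 0.022, -0.003, -0.0]
contact_force: [-2.5, -0.2, 3.8]
opening: 0.673
finger_force: 24.9
```

Emit:
play_rows(
  translation=[
    [0,0,-0.01],
    [0,0,-0.03],
    [0,0,-0.05],
    [0,0,-0.04],
    [0,0,0],
    [0,0,0],
    [0.005,-0.03,0],
    [0.007,-0.045,0],
    [0.007,-0.045,0],
    [0.007,-0.045,0],
    [0.007,-0.045,0],
    [0.007,-0.045,0],
    [0.007,-0.045,0],
    [0.007,-0.04,0],
    [0.0057,-0.0275,0],
    [0,0,0],
    [0,0,0],
  ],
  delta_rot=[
    [0,0,0],
    [0,0,0],
    [0,0,0],
    [0,0,0],
    [0,0,3.7],
    [0,0,3.6],
    [0,0,0],
    [0,0,0],
    [0,0,0],
    [0,0,0],
    [0,0,0],
    [0,0,0],
    [0,0,0],
    [0,0,0],
    [0,0,0],
    [0,0,0],
    [0,0,0],
  ],
  grip=[0.2,0.2,0.2,0.2,0.2,0.2,0.2,0.2,0.2,0.2,0.2,0.2,0.2,0.2,0.2,0.2,0.2],
)

```text
clock: 41.32
tool_pos: [0.567, 0.354, 0.2014]
eef_rot: [0.999, -0.042, -0.002, 0.001]
contact_force: [-0.2, -1.2, -1.4]
opening: 0.676
finger_force: 24.9
```

Run:
```python
from h import *
t=r.snapshot("top");q=r.snapshot("scene");s=r.get_state();p=s["tool_pos"];M=R.from_quat(s["eef_rot"]).as_matrix()
yaw=np.degrees(np.arctan2(M[1,0],M[0,0]))
print(p.round(4),yaw,s["contact_force"].round(1),s["opening"],np.degrees(M[:2,2]))
f=lambda i,w,h:cv2.convertScaleAbs(cv2.resize(i,(w,h),interpolation=cv2.INTER_CUBIC),alpha=1.5)
# outline of expected tile on both views
for c,i in(("top",t),("scene",q)):
    b=box(.09,.06,0,.008,.031)-[0,0,.056]
    w=p+np.c_[b[:,0]*M[0,0]-b[:,1]*M[1,0],b[:,0]*M[1,0]+b[:,1]*M[0,0],b[:,2]]
    print(c,proj(c,w[1::2]).round(1).tolist())
    k=proj(c,w).mean(0).astype(int);cc=i[max(0,k[1]-45):k[1]+45,max(0,k[0]-35):k[0]+35];print(k)
    cv2.imwrite(f"pics/{c}5.png",cc)
a,b=[f(cv2.imread(f"pics/{c}5.png"),400,514) for c in("top","scene")];cv2.imwrite("pics/c5.png",np.hstack([a,b]))
```

```text
[0.5674 0.3537 0.2018] -4.916310982922537 [ 0.5 -0.2 -1.1] 0.6782669558849691 [-0.20620519 -0.06419926]
top [[174.6, 207.1], [149.4, 204.6], [179.4, 170.1], [154.4, 167.6]]
[164 187]
scene [[475.1, 214.8], [501.9, 216.6], [478.6, 235.9], [507.3, 238.0]]
[490 227]
```

View pics/c5.png

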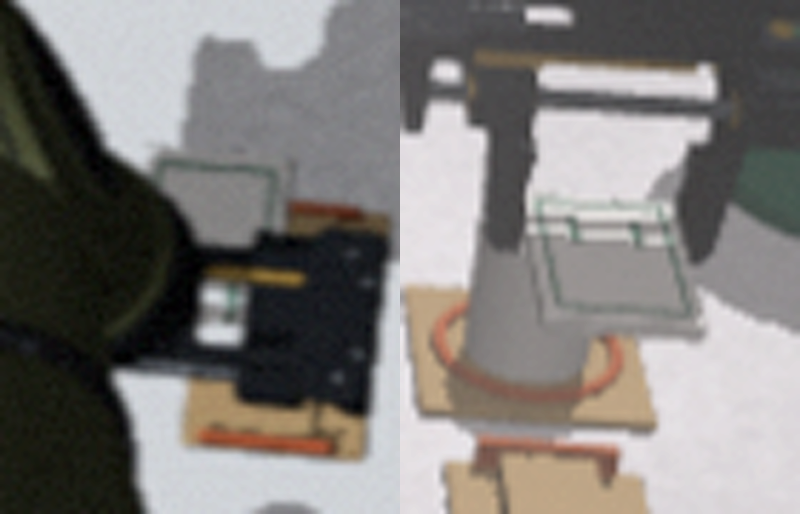

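Emit:
play_rows(
  translation=[
    [-0.0017,-0.002,0.03],
    [0,0,0.04],
    [0,0,0.03],
    [0,0,0.015],
    [0,0,0.003],
    [0,0,0],
    [0,0,0],
  ],
  delta_rot=[
    [0,0,0],
    [0,0,0],
    [0,0,0],
    [0,0,0],
    [0,0,0],
    [0,0,0],
    [0,0,0],
  ],
  grip=[0.2,0.2,0.2,0.2,0.2,0.2,0.2],
)

```text
clock: 42.3
tool_pos: [0.5662, 0.3585, 0.0854]
eef_rot: [0.999, -0.042, -0.0, -0.001]
contact_force: [0.1, 0.1, -0.3]
opening: 0.68
finger_force: 24.9
```

Run:
```python
from h import *
q=r.snapshot("scene");s=r.get_state();p=s["tool_pos"];M=R.from_quat(s["eef_rot"]).as_matrix()
yaw=np.degrees(np.arctan2(M[1,0],M[0,0]))
print(p.round(4),yaw,s["contact_force"].round(1),np.degrees(M[:2,2]),(M.T@(np.array([.5659,.3559,.072])-p)).round(4))
cv2.imwrite("pics/s6.png",cv2.convertScaleAbs(cv2.resize(q[215:305,430:530],(800,600)if 0 else (660,594),interpolation=cv2.INTER_CUBIC),alpha=1.5))
```

```text
[0.5661 0.3585 0.0853] -4.774597037906753 [-0.1  0.5 -0.8] [-0.06030049  0.11112596] [0.     0.0027 0.0133]
```

View pics/s6.png

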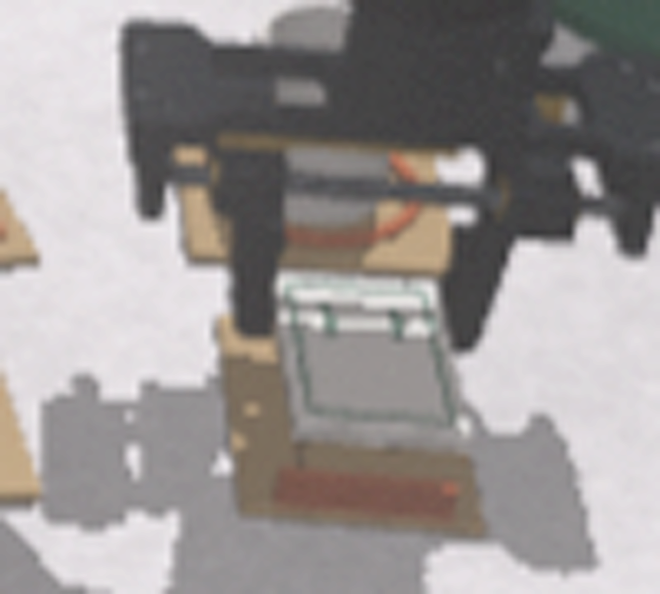

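Emit:
play_rows(
  translation=[
    [0,0.0025,0.005],
    [0,0,0.004],
    [0,0,0.002],
    [0,0,0.001],
    [0,0,0],
    [0,0,0],
  ],
  delta_rot=[
    [0,0,0],
    [0,0,0],
    [0,0,0],
    [0,0,0],
    [0,0,0],
    [0,0,0],
  ],
  grip=[0.2,0.2,0.2,0.2,0.2,0.2],
)

```text
clock: 43.1
tool_pos: [0.5653, 0.3558, 0.0721]
eef_rot: [0.999, -0.042, -0.001, -0.0]
contact_force: [-0.3, -0.3, 0.4]
opening: 0.676
finger_force: 24.9
```

Run:
```python
from h import *
q=r.snapshot("scene");s=r.get_state();p=s["tool_pos"];M=R.from_quat(s["eef_rot"]).as_matrix()
print(p.round(4),np.degrees(np.arctan2(M[1,0],M[0,0])),s["contact_force"].round(1),(M.T@(np.array([.5659,.3559,.072])-p)).round(4))
ms=masks("tile",(.5968,.3532),cams=("scene",),rad=.1);m=ms.get("scene")
if m is not None: print(fit("tile",(.5968,.3532),yaw=-.084,z=p[2]-.056,ms=ms),m.sum())
u=lambda b,z:[proj("scene",[[.5968+np.cos(-.084)*x-np.sin(-.084)*y,.3532+np.sin(-.084)*x+np.cos(-.084)*y,z]])[0].round(1).tolist() for x,y in b]
print("far lip inner top",u([(.052,.03),(.052,-.03)],.02),"tile far top exp",u([(.045,.03),(.045,-.03)],p[2]-.048),"bottom",u([(.045,.03),(.045,-.03)],p[2]-.056))
cv2.imwrite("pics/s7.png",cv2.convertScaleAbs(cv2.resize(q[245:305,455:515],(600,600),interpolation=cv2.INTER_CUBIC),alpha=1.5))
```

```text
[0.5653 0.3558 0.0721] -4.769226693375999 [ 0.1  0.2 -0.2] [ 0.0006 -0.0002  0.0001]
((np.float64(0.5988), np.float64(0.3532), -3.1), {'scene': np.float32(0.058)}) 667
far lip inner top [[497.8, 287.9], [470.9, 285.5]] tile far top exp [[497.8, 284.6], [470.9, 282.2]] bottom [[497.2, 287.3], [470.4, 284.9]]
```

View pics/s7.png

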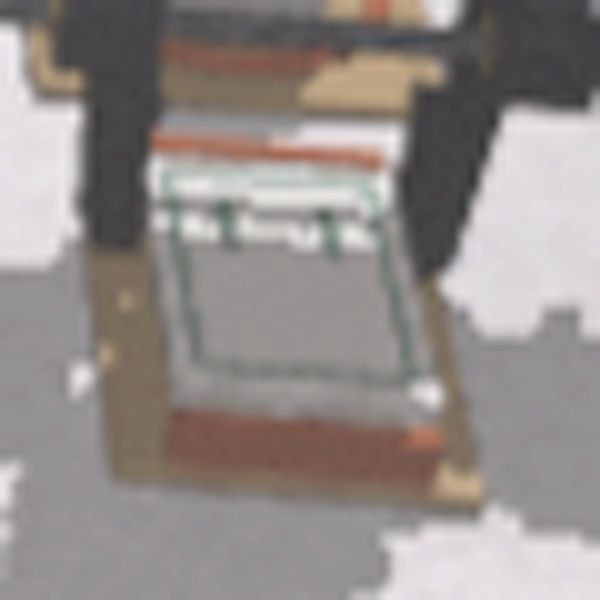

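Emit:
play_rows(
  translation=[
    [0,0,0.0008],
    [0,0,0.0006],
    [0,0,0],
    [0,0,0],
  ],
  delta_rot=[
    [0,0,0],
    [0,0,0],
    [0,0,0],
    [0,0,0],
  ],
  grip=[0.2,0.2,0.2,0.2],
)

```text
clock: 43.7
tool_pos: [0.5653, 0.3557, 0.072]
eef_rot: [0.999, -0.042, -0.001, -0.001]
contact_force: [-2.1, -0.7, 8.8]
opening: 0.676
finger_force: 24.9
```

Emit:
play_rows(
  translation=[
    [0,0,-0.0008],
    [0,0,0],
    [0,0,0],
    [0,0,0],
    [0,0,-0.02],
    [0,0,-0.04],
    [0,0,-0.05],
    [0,0,-0.05],
    [0,0,-0.03],
    [-0.01,0.05,0],
    [-0.01,0.05,0],
    [-0.01,0.05,0],
    [-0.01,0.05,0],
    [-0.01,0.05,0],
    [-0.01,0.05,0],
    [-0.01,0.05,0],
    [-0.01,0.05,0],
    [-0.01,0.05,0],
    [-0.01,0.05,0],
    [0,0.03,0],
  ],
  delta_rot=[
    [0,0,0],
    [0,0,0],
    [0,0,0],
    [0,0,0],
    [0,0,0],
    [0,0,0],
    [0,0,0],
    [0,0,0],
    [0,0,0],
    [0,0,0],
    [0,0,0],
    [0,0,0],
    [0,0,0],
    [0,0,0],
    [0,0,0],
    [0,0,0],
    [0,0,0],
    [0,0,0],
    [0,0,0],
    [0,0,0],
  ],
  grip=[0.2,0.45,0.8,1,1,1,1,1,1,1,1,1,1,1,1,1,1,1,1,1],
)

```text
clock: 46.2
tool_pos: [0.4208, -0.1671, 0.2627]
eef_rot: [0.999, -0.044, -0.001, 0.0]
contact_force: [1.5, 0.1, 0.6]
opening: 1.004
finger_force: 0.0
```

Run:
```python
from h import *
t=r.snapshot("top");q=r.snapshot("scene");print(r.get_state()["tool_pos"])
for n,p,z,y in(("tile",(.5968,.3532),.016,-.084),("casket",(.4633,.1907),.006,.225),("beaker",(.449,.366),.006,0),("vase",(.6026,.1816),.006,0)):
    ms=masks(n,p,rad=.1);print(n,[(c,fit(n,p,yaw=y,z=z,rot=n in("tile","casket"),ms={c:m})) for c,m in ms.items()])
f=lambda i,w,h:cv2.convertScaleAbs(cv2.resize(i,(w,h),interpolation=cv2.INTER_CUBIC),alpha=1.4)
cv2.imwrite("pics/c8.png",np.hstack([f(t[165:285,140:350],400,229*2),f(q[190:310,300:520],400,458)]))
cv2.imwrite("pics/c8t.png",f(t[165:285,140:280],700,600))
```

```text
[ 0.42149788 -0.16829188  0.2626998 ]
tile [('scene', ((np.float64(0.5993), np.float64(0.3535), -4.6), {'scene': np.float32(0.076)})), ('top', ((np.float64(0.5989), np.float64(0.3514), -3.3), {'top': np.float32(0.051)}))]
casket [('scene', ((np.float64(0.4601), np.float64(0.1907), 6.1), {'scene': np.float32(0.242)})), ('top', ((np.float64(0.4642), np.float64(0.1893), 15.3), {'top': np.float32(0.047)}))]
beaker [('scene', ((np.float64(0.4482), np.float64(0.3664), 0.0), {'scene': np.float32(0.049)})), ('top', ((np.float64(0.4491), np.float64(0.364), 0.0), {'top': np.float32(0.048)}))]
vase [('scene', ((np.float64(0.6043), np.float64(0.1835), 0.0), {'scene': np.float32(0.085)})), ('top', ((np.float64(0.6009), np.float64(0.1805), 0.0), {'top': np.float32(0.052)}))]
```

View pics/c8t.png

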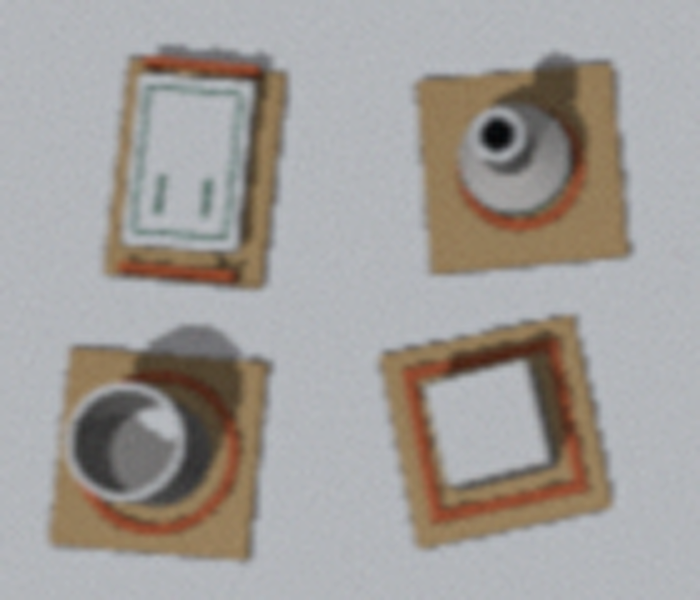

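View pics/c8.png

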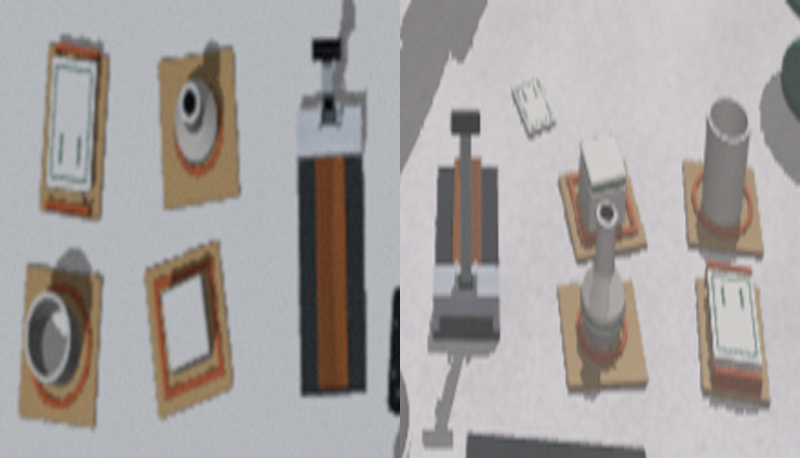

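Run:
```python
from h import *
a=-.084;ux=np.array([np.cos(a),np.sin(a)]);uy=np.array([-np.sin(a),np.cos(a)])
for c in("top","scene"):
    t=r.snapshot(c).astype(np.float32)
    for z,rng in((.022,np.arange(-.064,.065,.002)),):
        P=[];
        acc=0
        for y in np.arange(-.02,.0201,.004):
            uv=proj(c,[[*(np.array([.5968,.3532])+x*ux+y*uy),z] for x in rng]).astype(np.float32)
            acc=acc+cv2.remap(t,uv[None,:,0],uv[None,:,1],cv2.INTER_LINEAR)[0]/11
        print(c,[(int(round(x*1e3)),int(v[0]),int(v[2])) for x,v in zip(rng,acc) if abs(x)>.036])
```

```text
top [(-64, 129, 125), (-62, 113, 112), (-60, 77, 92), (-58, 45, 84), (-56, 32, 91), (-54, 34, 95), (-52, 41, 89), (-50, 51, 91), (-48, 59, 97), (-46, 64, 99), (-44, 78, 98), (-42, 108, 111), (-40, 123, 119), (-38, 118, 111), (36, 128, 123), (38, 119, 113), (40, 107, 99), (42, 112, 105), (44, 121, 116), (46, 109, 109), (48, 73, 87), (50, 46, 82), (52, 35, 90), (54, 39, 98), (56, 53, 94), (58, 70, 85), (60, 84, 84), (62, 101, 97), (64, 120, 115)]
scene [(-64, 100, 102), (-62, 107, 108), (-60, 108, 113), (-58, 102, 116), (-56, 94, 118), (-54, 80, 114), (-52, 69, 109), (-50, 74, 107), (-48, 88, 109), (-46, 101, 113), (-44, 112, 117), (-42, 119, 121), (-40, 123, 123), (-38, 128, 129), (36, 124, 123), (38, 127, 126), (40, 131, 131), (42, 129, 130), (44, 116, 119), (46, 99, 102), (48, 90, 94), (50, 85, 95), (52, 80, 101), (54, 73, 107), (56, 66, 108), (58, 62, 103), (60, 59, 92), (62, 57, 83), (64, 57, 80)]
```

Emit:
play_rows(
  translation=[
    [0.008,-0.0445,0],
    [0.008,-0.0445,0],
    [0.008,-0.0445,0],
    [0.008,-0.0445,0],
    [0.008,-0.0445,0],
    [0.008,-0.0445,0],
    [0.008,-0.0445,0],
    [0.008,-0.0445,0],
    [0.008,-0.0445,0],
    [0.008,-0.0445,0],
    [0.008,-0.0445,0],
    [0.0096,-0.045,0],
    [0,0,0.04],
    [0,0,0.05],
    [0,0,0.05],
    [0,0,0.025],
    [0,0,0.01],
    [0,0,0],
    [0,0,0],
  ],
  delta_rot=[
    [0,0,0],
    [0,0,0],
    [0,0,0],
    [0,0,0],
    [0,0,0],
    [0,0,0],
    [0,0,0],
    [0,0,0],
    [0,0,0],
    [0,0,0],
    [0,0,0],
    [0,0,0],
    [0,0,0],
    [0,0,0],
    [0,0,0],
    [0,0,0],
    [0,0,0],
    [0,0,0],
    [0,0,0],
  ],
  grip=[1,1,1,1,1,1,1,1,1,1,1,1,1,1,1,1,1,1,1],
)

```text
clock: 49.18
tool_pos: [0.5641, 0.3609, 0.0879]
eef_rot: [0.999, -0.042, -0.0, -0.001]
contact_force: [0.1, 0.3, -0.1]
opening: 1.003
finger_force: 0.0
```

Run:
```python
from h import *
r.snapshot("scene");s=r.get_state();p=s["tool_pos"];M=R.from_quat(s["eef_rot"]).as_matrix()
print(p.round(4),np.degrees(np.arctan2(M[1,0],M[0,0])),(M.T@(np.array([.5653,.3557,.073])-p)).round(4))
```

```text
[0.5641 0.3608 0.088 ] -4.771818396381645 [0.0016 0.0051 0.015 ]
```

Emit:
play_rows(
  translation=[
    [0.0015,0.005,0.006],
    [0,0,0.006],
    [0,0,0.0025],
    [0,0,0],
    [0,0,0],
  ],
  delta_rot=[
    [0,0,0],
    [0,0,0],
    [0,0,0],
    [0,0,0],
    [0,0,0],
  ],
  grip=[1,1,1,1,1],
)

```text
clock: 49.85
tool_pos: [0.5643, 0.3554, 0.072]
eef_rot: [0.999, -0.042, -0.001, -0.0]
contact_force: [0.4, 0.2, 0.2]
opening: 0.998
finger_force: 0.0
```

Close, then raise slightly and shift.

Emit:
play_rows(
  translation=[
    [0,0,0],
    [0,0,0],
    [0,0,0],
    [0,0,0],
    [0,0,0],
    [0,0,0],
    [0,0,-0.002],
    [0,0,-0.001],
    [-0.0012,0,0],
    [-0.0012,0,0],
    [0,0,0],
    [0,0,0],
  ],
  delta_rot=[
    [0,0,0],
    [0,0,0],
    [0,0,0],
    [0,0,0],
    [0,0,0],
    [0,0,0],
    [0,0,0],
    [0,0,0],
    [0,0,0],
    [0,0,0],
    [0,0,0],
    [0,0,0],
  ],
  grip=[0.5,0.3,0.2,0.2,0.2,0.2,0.2,0.2,0.2,0.2,0.2,0.2],
  squeeze=25,
)

```text
clock: 51.35
tool_pos: [0.5619, 0.3555, 0.0749]
eef_rot: [0.999, -0.042, -0.001, -0.0]
contact_force: [0.0, 0.1, -0.3]
opening: 0.679
finger_force: 24.9
```

Emit:
play_rows(
  translation=[
    [0,0,0.0015],
    [0,0,0.001],
    [0,0,0.0005],
    [0,0,0.0003],
    [0,0,0],
    [0,0,0],
  ],
  delta_rot=[
    [0,0,0],
    [0,0,0],
    [0,0,0],
    [0,0,0],
    [0,0,0],
    [0,0,0],
  ],
  grip=[0.2,0.2,0.2,0.2,0.2,0.2],
)

```text
clock: 52.1
tool_pos: [0.5619, 0.3554, 0.072]
eef_rot: [0.999, -0.042, -0.001, -0.0]
contact_force: [-1.6, -1.8, 5.4]
opening: 0.676
finger_force: 24.9
```

Emit:
play_rows(
  translation=[
    [0,0,0],
    [0,0,0],
    [0,0,0],
    [0,0,0],
    [0,0,-0.02],
    [0,0,-0.04],
    [0,0,-0.05],
    [0,0,-0.05],
    [0,0,-0.03],
    [-0.01,0.05,0],
    [-0.01,0.05,0],
    [-0.01,0.05,0],
    [-0.01,0.05,0],
    [-0.01,0.05,0],
    [-0.01,0.05,0],
    [-0.01,0.05,0],
    [-0.01,0.05,0],
    [-0.01,0.05,0],
    [-0.01,0.05,0],
    [0,0.03,0],
  ],
  delta_rot=[
    [0,0,0],
    [0,0,0],
    [0,0,0],
    [0,0,0],
    [0,0,0],
    [0,0,0],
    [0,0,0],
    [0,0,0],
    [0,0,0],
    [0,0,0],
    [0,0,0],
    [0,0,0],
    [0,0,0],
    [0,0,0],
    [0,0,0],
    [0,0,0],
    [0,0,0],
    [0,0,0],
    [0,0,0],
    [0,0,0],
  ],
  grip=[0.3,0.5,0.8,1,1,1,1,1,1,1,1,1,1,1,1,1,1,1,1,1],
)

```text
clock: 54.6
tool_pos: [0.4175, -0.1674, 0.2629]
eef_rot: [0.999, -0.044, -0.001, 0.0]
contact_force: [-0.5, 0.0, 1.0]
opening: 0.999
finger_force: 0.0
```

Run:
```python
from h import *
t=r.snapshot("top");q=r.snapshot("scene")
for n,p,z,y in(("tile",(.5968,.3532),.016,-.084),("vase",(.6026,.1816),.006,0)):
    ms=masks(n,p,rad=.1);print(n,[(c,fit(n,p,yaw=y,z=z,rot=n=="tile",ms={c:m})) for c,m in ms.items()])
f=lambda i,w,h:cv2.convertScaleAbs(cv2.resize(i,(w,h),interpolation=cv2.INTER_CUBIC),alpha=1.4)
cv2.imwrite("pics/c9.png",np.hstack([f(t[165:285,140:280],400,343),f(q[190:310,390:520],372,343)]))
```

```text
tile [('scene', ((np.float64(0.5969), np.float64(0.353), -1.8), {'scene': np.float32(0.066)})), ('top', ((np.float64(0.5964), np.float64(0.3511), -3.6), {'top': np.float32(0.045)}))]
vase [('scene', ((np.float64(0.6025), np.float64(0.1828), 0.0), {'scene': np.float32(0.08)})), ('top', ((np.float64(0.6014), np.float64(0.1807), 0.0), {'top': np.float32(0.043)}))]
```

View pics/c9.png

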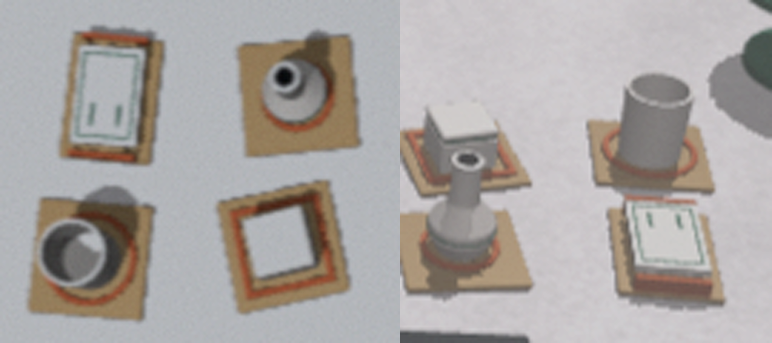

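The picture shows the tile now centred between its lips (top view about (108,95)), with the beaker, vase and box upright inside their rims.

```bash
python3 -c "
from plant import r
print(r.finish_job())"
```

```text
the job is handed in; nothing more can be done
None
```

The job is handed in: the beaker, bud vase and trinket box stand upright on their setters and the tile lies flat on its rib, decorated side up. Each is within about 2 mm of centre by the cameras, after I lifted the tile once more to centre it. It took about 55 of the 144 s. The hand-in returned no verdict.

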